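Open the carton stop on the packing bench

ROBOT

A 7-joint arm with a two-finger parallel gripper is mounted at the origin on the work surface. World frame = base frame: x ahead of the robot, y to its left, z up, the work surface at z = 0. Lengths are in m, angles in rad, forces in N, time in s.
With the tool pointing down it reaches from about 0.4 to 0.875 m from the base axis. Payload 19.3 kg.
Tool frame: the origin (TCP) lies at the very end of the fingers, on their centre line; the grasp point (between the pads) lies 19 mm behind it; z points along the fingers, y is the line along which they close (so a half turn about z gives the same grasp; the last joint's range is limited). The gripper opens to 85 mm and grips with 20 to 120 N. Pads are 22 mm wide; open, the fingers measure 114 mm over their backs; the gripper's body (76 mm by 85 mm) begins 54 mm behind the grasp point. The pads swing forward as they close: fully open they stand 13 mm farther back than shut.
Start: joints at [1.163, 0.521, -0.036, 1.599, 0.021, 1.021, -0.113], TCP at [0.207, -0.59, 0.231] pointing down, gripper open.
Joint ranges: [-2.91, 2.91], [-0.3, 2.13], [-1.5, 1.42], [0.17, 2.43], [-1.26, 4.41], [0.16, 1.93], [-2.52, 2.52]. Speed limits (rad/s): [1.89, 1.89, 2.39, 2.39, 3.01, 3.01, 3.01].

INTERFACE

Orientations are given as [roll, pitch, yaw] about the fixed x, y, z axes, in that order (R = Rz(yaw) Ry(pitch) Rx(roll)).
In Python, from workcell import monitor, optics, job_done gives the robot as it stands.
- The arm moves only by the shell command python3 -m handwheel 'ROWS' [FORCE]. ROWS is JSON, a list of rows, each an object of numbers: "dx", "dy", "dz": the shift along the tool's x, y, z in cm; "wx", "wy", "wz": the turn, a rotation vector about the tool's x, y, z in rad; "claw": the opening in per cent of the stroke, from 0 (shut) to 100 (fully open). A call has 1 to 8 rows; each row shifts and turns the commanded pose from where the row before left it, along the tool's axes as they then stand; what a row does not reach is not made up. A row lasts 1/8 s, in which the tool goes at most 62.5 mm and 10.7 degrees, less where a joint would pass 70% of its speed; a pose out of reach is approached as far as the arm can. A call with a gripper value outside its range is refused whole. The fingers move at their own pace and stop on an object; FORCE is the grip in N (left out, the last holds). Time passes only in rows, so rows that do not move let the fingers close. It gives the time, the measured TCP pose, the force, the opening and the grip force at its end, in the units of the state.
- monitor.observe(): the state, without advancing time (a new reading comes with each control period).
- optics.grab_frame(name): name is "side" or "top" or "wrist"; returns a dict with "frame" (480x640x3 uint8, blue, green, red), "fovy" (degrees; the focal length in pixels is half the picture's height over the tangent of half this angle, whatever the lens; pixels are square), "cx", "cy" (the principal point, pixels), "R" (3x3) and "t" (3): a world point X has camera coordinates R X + t. Camera axes: x right, y down, z forward; pixel columns grow to the right and rows downward; lengths in m; the calibration is good to about 2 mm. A picture is of the moment at which its call begins. There is no depth.
- job_done(): hands the job in; it is judged then, once.
Trained networks look in the newest picture that a camera, given by its name, has taken for a name from the list of things; names that differ only in an ending like _2 or _b are one class to them, and where a whole thing is asked for, a point or a joint stands for the part that bears it (a point fixed in the world has none). Each returns a list of dicts, best first, with "p" (0 to 1); they miss things now and then, are a little off and sometimes report something else, mostly with a low value. They report only what shows in the picture. A call takes as long as a camera call.
- optics.masks_of(name, camera): "region" (480x640 bool, what is visible of it) and "rect" ([left, top, width, height] in pixels, round what is visible of it).
The state is a dict: "clock": time; "qpos": joint angles; "qd": joint speeds; "joint_efforts": joint torques, N m; "position": TCP position; "tool_rot": TCP orientation; "force": force on the tool from outside, world axes, zero at the start; "moment": the same for the moment, N m; "grip_width": finger opening in m; "finger_force": force on a finger pad.
Only numpy, scipy, OpenCV 4.12 (cv2) and the standard library are available. Lean on these libraries where they do the work, as an engineer would, in place of code of your own. Each camera call takes 0.05 s, during which the arm holds its last target. There are 200 camera calls.

TASK

Open the carton stop on the packing bench so that the carton can be taken out later: with the fingertips, press the orange release pad down and, keeping it pressed, push the blue jaw back along its bar, away from the carton, until it is fully home against the grey end post. Then let the pad spring up and take the hand away. Only press and push: pick nothing up, and leave the carton, the tape roll and the tape dispenser where they are.

Things in the scene. Friction and masses are not known exactly. Their poses are not given: they have to be found in the camera images.
- jig: Carton stop fixed to the bench: aluminium plate 200 (x) by 420 (y) by 10 mm, origin on the bench under it (plate spans y -205 to +215 mm), z up. Grey fence 85 mm high at the -y end, grey end post (top 70 mm above the bench) at the +y end. A steel bar along y at x = +50 mm, z 34 to 54 mm, has ratchet teeth of 10 mm pitch underneath; the blue jaw slides on it. +y is the way back (opening).
- jaw (a joint): Blue sliding jaw along the bar, m: 0 = nearest the fence, grows as it is pushed back along the jig's +y, 0.150 = fully home at the end post. About 3 N of friction, plus damping of 6 N per m/s. With the release up the ratchet stops it from moving back (after up to 10 mm of slack); towards the fence it can slip freely over the teeth.
- release (a joint): How far the orange release pad is pressed down, m: untouched it stands at 0 to 0.004 (as the tooth allows), 0.012 is fully down. Beyond about 0.005 the jaw is free. The spring takes about 3 N at the top and 6 N fully down, and lifts the pad when it is let go.
- release_top (a point): Centre of the top of the orange release pad, which rides on the jaw; axes as the jig's. Pad 54 mm (x) by 52 mm (y), top 78 mm above the bench when up, 66 mm fully down (flush with the blue cheeks beside it). The blue front plate (top 90 mm above the bench) and rear block face it 28 mm to -y and 28 mm to +y of its centre; open above and at the x sides.
- jaw_block (a point): Centre of the top of the jaw's blue rear block: 74 mm (x) by 25 mm (y), top 100 mm above the bench; axes as the jig's. A fingertip that holds the pad down can push the jaw back against the inner (-y) face of this block.
- carton_center (a point): Centre of the small brown taped carton, 100 mm (x) by 120 mm (y) by 85 mm high, 350 g, standing loose on the plate between fence and jaw, with its top 95 mm above the bench. It stays there.
- roll_center (a point): Centre of a loose roll of brown tape lying flat, 100 mm across, 48 mm high. Leave alone.
- dispenser_center (a point): Middle of a loose red hand tape dispenser, about 55 by 160 mm and 105 mm high. Leave alone.

How it is judged:
By the outcome, as a careful person would: the job done as asked, in the order asked, and still so for the second after the job is handed in, with the robot touching nothing.
It also fails if it takes over 37 s, if anything falls off the work surface, if the arm or the gripper's body presses on something with over 40 N, if the wrist force passes 120 N, or if a joint passes its speed limit or range.

## Working session

There is one attempt and no reset: what is moved stays moved. The work goes in short steps, Python scripts to look and compute and a shell command to move; the robot and the scene stay as the last step left them, time stands still between calls to the robot, and variables do not carry over. Pictures are saved under pics/ and viewed, at most 10 in all, crops included, and the job is handed in when it is done.

```bash
mkdir -p pics; ls
cat > h.py <<'E'
import numpy as np,cv2
from workcell import monitor,optics
def ray(f,u,v):
    fl=240/np.tan(np.radians(f["fovy"])/2)
    R=np.array(f["R"]);t=np.array(f["t"])
    d=R.T@np.array([(u-f["cx"])/fl,(v-f["cy"])/fl,1]);return -R.T@t,d
def onz(f,u,v,z):
    c,d=ray(f,u,v);return c+d*(z-c[2])/d[2]
def proj(f,X):
    fl=240/np.tan(np.radians(f["fovy"])/2)
    p=np.array(f["R"])@np.array(X)+np.array(f["t"]);return f["cx"]+fl*p[0]/p[2],f["cy"]+fl*p[1]/p[2]
E
python3 - <<'E'
from h import *
ims=[]
for c in("top","side"):
    f=optics.grab_frame(c);cv2.imwrite(f"pics/{c}0.png",f["frame"])
    print(c,f["fovy"],np.round(-np.array(f["R"]).T@f["t"],3))
    for n,z in(("release_top",.078),("jaw_block",.1),("carton_center",.095),("jig",.01)):
        for m in optics.masks_of(n,c)[:2]:
            v,u=np.nonzero(m["region"]);print(n,round(m["p"],2),m["rect"],len(u),np.round(onz(f,u.mean(),v.mean(),z),3) if len(u) else 0)
s=monitor.observe();print(s)
E
```

```text
pics
top 43.64662872822234 [0.419 0.053 1.042]
release_top 0.88 [332.1, 259.8, 38.8, 39.0] 1044 [0.552 0.013 0.078]
carton_center 0.77 [400.9, 266.5, 96.8, 80.2] 5219 [ 0.501 -0.135  0.095]
jig 0.72 [239.7, 217.0, 269.1, 180.9] 24022 [0.508 0.008 0.01 ]
side 56.225924394090356 [ 0.56  -0.527  0.416]
release_top 0.59 [278.4, 254.1, 41.3, 14.5] 410 [0.55  0.017 0.078]
jaw_block 0.68 [201.6, 229.0, 134.4, 91.8] 5086 [ 0.533 -0.045  0.1  ]
carton_center 0.82 [206.1, 291.3, 104.2, 88.7] 6999 [ 0.503 -0.151  0.095]
jig 0.85 [192.8, 212.9, 205.7, 255.7] 26935 [ 0.535 -0.095  0.01 ]
jig 0.36 [396.7, 255.9, 64.6, 117.2] 5670 [ 0.733 -0.024  0.01 ]
{'clock': 0.5, 'qpos': array([ 1.16285255,  0.52144423, -0.03630829,  1.59953134,  0.02120139,
        1.02109701, -0.11275728]), 'qd': array([-2.04788091e-03,  1.35818364e-05, -1.53918668e-04,  2.18093402e-04,
        1.87186902e-04, -1.93151582e-04,  1.60957967e-03]), 'joint_efforts': array([-1.41600925e-03, -9.26267624e+01,  1.97696641e+00, -3.70049071e+01,
        1.81171467e-02,  2.63419424e-03, -5.08706762e-06]), 'position': array([ 0.20706947, -0.5896708 ,  0.23125187]), 'tool_rot': array([-3.14149751e+00,  3.97753648e-06,  3.37752052e-01]), 'force': array([-0.57785195, -0.07912322,  0.18130999]), 'moment': array([-0.00672136, -0.00143723,  0.0183594 ]), 'finger_force': 0.0, 'grip_width': 0.08573782670348752}
```

View pics/top0.png

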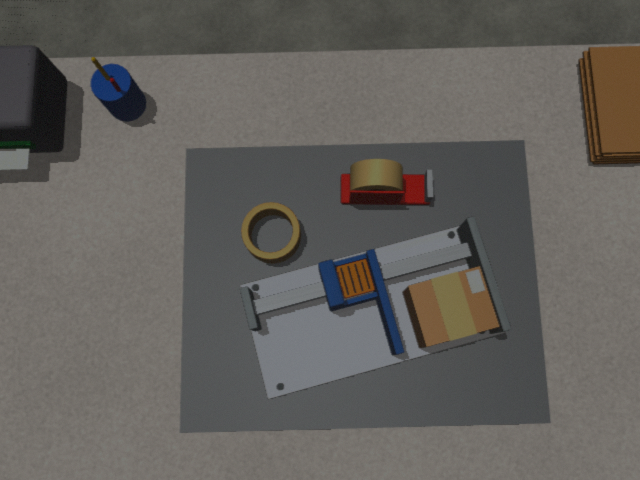

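View pics/side0.png

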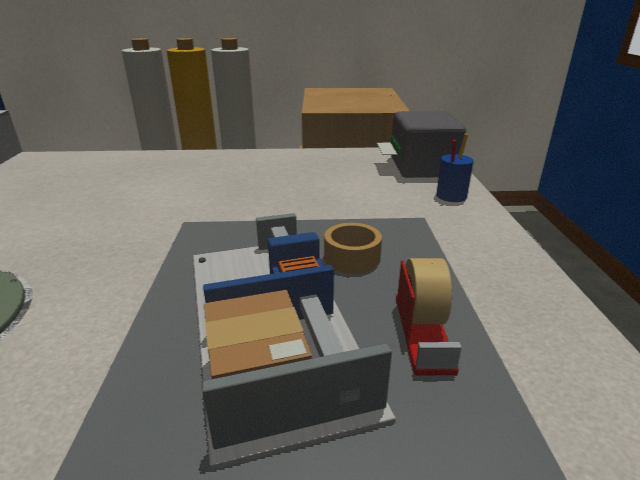

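The top view shows jig +y pointing left and slightly down. The pad is at about (356,279), the end post at (250,308) and the carton at (452,307). The side view agrees: the jaw is mid-bar and the way to the post is clear. Next I'll get the jig yaw.

Run:
```python
from h import *
f=optics.grab_frame("top")
P=lambda u,v,z:onz(f,u,v,z)[:2]
for a,b,z in(((468,228),(244,286),.01),((500,333),(268,396),.01),((470,250),(257,307),.054)):
    A,B=P(*a,z),P(*b,z);d=B-A;print(A.round(3),B.round(3),np.linalg.norm(d).round(3),"yaw",np.arctan2(-d[0],d[1]).round(3))
m=optics.masks_of("release_top","top")[0]["region"]
r=cv2.minAreaRect(np.argwhere(m)[:,::-1].astype(np.float32));print(r)
b=cv2.boxPoints(r);print([P(*q,.078).round(3).tolist() for q in b],P(*r[0],.078))
yaw=.26;p=P(*r[0],.078);s=monitor.observe()
th=s["tool_rot"][2];d=p-s["position"][:2]
print("tool dx,dy cm (current tool)",100*np.array([np.cos(th)*d[0]+np.sin(th)*d[1],np.sin(th)*d[0]-np.cos(th)*d[1]]))
```

```text
[ 0.646 -0.194] [0.554 0.201] 0.406 yaw 0.23
[ 0.461 -0.235] [0.367 0.161] 0.407 yaw 0.233
[ 0.599 -0.184] [0.513 0.173] 0.367 yaw 0.236Traceback (most recent call last):
  File "<stdin>", line 6, in <module>
IndexError: list index out of range
```

```bash
python3 -m handwheel '[{"dx":3.75,"dy":-3.24,"claw":0},{"dx":3.75,"dy":-3.24,"claw":0},{"dx":3.75,"dy":-3.24,"claw":0},{"dx":3.75,"dy":-3.24,"claw":0},{"dx":3.75,"dy":-3.24,"claw":0},{"dx":3.75,"dy":-3.24,"claw":0},{"dx":3.75,"dy":-3.24,"claw":0},{"dx":3.75,"dy":-3.24,"claw":0}]' 80
python3 -m handwheel '[{"dx":3.75,"dy":-3.24,"claw":0},{"dx":3.75,"dy":-3.24,"claw":0},{"dx":3.75,"dy":-3.24,"claw":0},{"dx":3.75,"dy":-3.24,"claw":0},{"wz":0.105,"claw":0},{"claw":0}]'
python3 - <<'E'
from h import *
f=optics.grab_frame("wrist");cv2.imwrite("pics/w1.png",f["frame"])
s=monitor.observe();print(s["position"],s["tool_rot"],s["grip_width"],s["qpos"].round(2))
print("tcp px",proj(f,s["position"]))
for m in optics.masks_of("release_top","wrist")[:2]:
    r=cv2.minAreaRect(np.argwhere(m["region"])[:,::-1].astype(np.float32));print(m["p"],m["rect"],r,[onz(f,*q,.078)[:2].round(3).tolist() for q in [r[0],*cv2.boxPoints(r)]])
E
```

```text
[ 0.2070972  -0.58966798  0.23128247] [-3.14152702e+00  2.88490056e-06  3.37773577e-01] 0.08579813538410598 [ 1.16  0.52 -0.04  1.6   0.02  1.02 -0.11]
tcp px (np.float64(321.1727101150139), np.float64(299.8268078642208))schema error: expected keys dx, dy, dz, wx, wy, wz, claw
schema error: expected keys dx, dy, dz, wx, wy, wz, claw
```

View pics/w1.png

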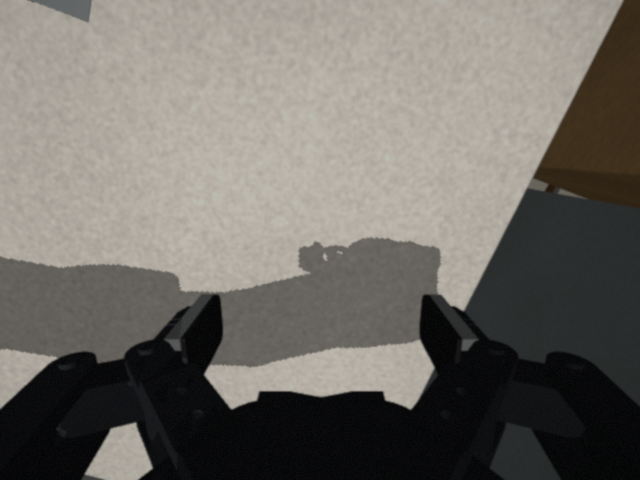

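The rows were refused because every key has to be present. The picture shows only the bench and the open fingers at the start pose.

```bash
python3 -m handwheel '[{"dx":3.75,"dy":-3.24,"dz":0,"wx":0,"wy":0,"wz":0,"claw":0},{"dx":3.75,"dy":-3.24,"dz":0,"wx":0,"wy":0,"wz":0,"claw":0},{"dx":3.75,"dy":-3.24,"dz":0,"wx":0,"wy":0,"wz":0,"claw":0},{"dx":3.75,"dy":-3.24,"dz":0,"wx":0,"wy":0,"wz":0,"claw":0},{"dx":3.75,"dy":-3.24,"dz":0,"wx":0,"wy":0,"wz":0,"claw":0},{"dx":3.75,"dy":-3.24,"dz":0,"wx":0,"wy":0,"wz":0,"claw":0},{"dx":3.75,"dy":-3.24,"dz":0,"wx":0,"wy":0,"wz":0,"claw":0},{"dx":3.75,"dy":-3.24,"dz":0,"wx":0,"wy":0,"wz":0,"claw":0}]' 80
python3 -m handwheel '[{"dx":3.75,"dy":-3.24,"dz":0,"wx":0,"wy":0,"wz":0,"claw":0},{"dx":3.75,"dy":-3.24,"dz":0,"wx":0,"wy":0,"wz":0,"claw":0},{"dx":3.75,"dy":-3.24,"dz":0,"wx":0,"wy":0,"wz":0,"claw":0},{"dx":3.75,"dy":-3.24,"dz":0,"wx":0,"wy":0,"wz":0,"claw":0},{"dx":0,"dy":0,"dz":0,"wx":0,"wy":0,"wz":0.105,"claw":0},{"dx":0,"dy":0,"dz":0,"wx":0,"wy":0,"wz":0,"claw":0}]'
python3 - <<'E'
from h import *
f=optics.grab_frame("wrist");cv2.imwrite("pics/w2.png",f["frame"])
s=monitor.observe();print(s["position"],s["tool_rot"],s["grip_width"],s["qpos"].round(2))
print("tcp px",proj(f,s["position"]))
for m in optics.masks_of("release_top","wrist")[:2]:
    r=cv2.minAreaRect(np.argwhere(m["region"])[:,::-1].astype(np.float32));print(m["p"],m["rect"],r,[onz(f,*q,.078)[:2].round(3).tolist() for q in [r[0],*cv2.boxPoints(r)]])
E
```

```text
clock: 1.7
position: [0.4049, -0.2444, 0.2316]
tool_rot: [3.141, -0.0, 0.338]
force: [0.1, 0.5, -0.2]
grip_width: -0.0005
finger_force: 0.0
clock: 2.45
position: [0.5029, -0.0735, 0.2313]
tool_rot: [3.141, 0.0, 0.234]
force: [-0.5, 0.0, 0.1]
grip_width: 0.0001
finger_force: 0.0
[ 0.50273457 -0.0739486   0.23131539] [3.14133834e+00 1.32171828e-04 2.34750412e-01] -4.030969674318357e-05 [ 0.21  0.34 -0.23  1.89  0.1   0.91 -1.4 ]
tcp px (np.float64(322.00020511635825), np.float64(300.2609781133334))
0.68 [209.8, 116.4, 62.7, 64.8] ((238.0, 150.0), (64.0, 62.0), 90.0) [[0.552, 0.012], [0.572, 0.041], [0.584, -0.009], [0.532, -0.019], [0.519, 0.034]]
```

View pics/w2.png

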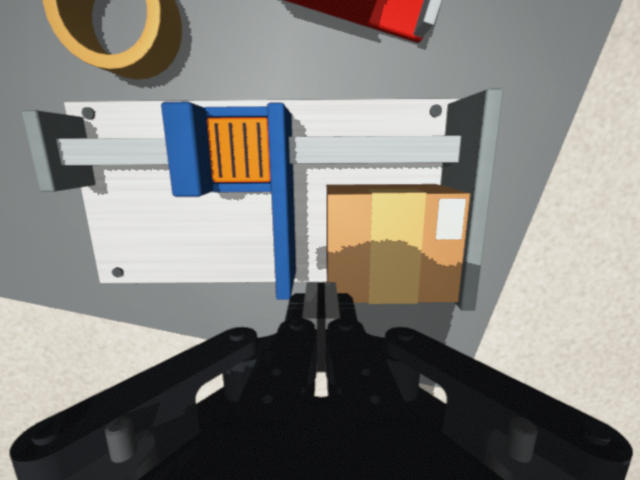

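The wrist view is axis-aligned with the jig. The pad is centred at about (240,150), which is (0.552, 0.012), with the rear block to its left and the front plate to its right. The TCP is at (322,300), so I'll move over the pad and lower.

```bash
python3 -m handwheel '[{"dx":2.3,"dy":-2.4,"dz":0,"wx":0,"wy":0,"wz":0,"claw":0},{"dx":2.3,"dy":-2.4,"dz":0,"wx":0,"wy":0,"wz":0,"claw":0},{"dx":2.2,"dy":-2.4,"dz":0,"wx":0,"wy":0,"wz":0,"claw":0},{"dx":0,"dy":0,"dz":4,"wx":0,"wy":0,"wz":0,"claw":0},{"dx":0,"dy":0,"dz":4,"wx":0,"wy":0,"wz":0,"claw":0},{"dx":0,"dy":0,"dz":3.6,"wx":0,"wy":0,"wz":0,"claw":0},{"dx":0,"dy":0,"dz":0,"wx":0,"wy":0,"wz":0,"claw":0}]'
python3 - <<'E'
from h import *
f=optics.grab_frame("wrist");cv2.imwrite("pics/w3.png",f["frame"])
E
```

```text
clock: 3.42
position: [0.551, 0.0113, 0.1136]
tool_rot: [-3.141, 0.004, 0.233]
force: [-0.2, -0.0, 0.5]
grip_width: 0.0001
finger_force: 0.0
```

View pics/w3.png

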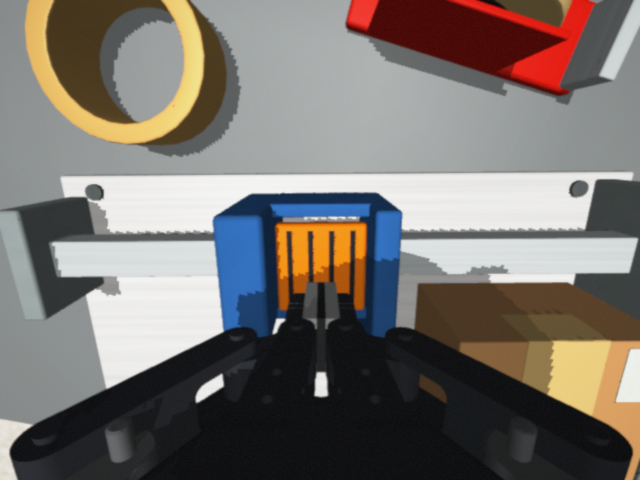

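The shut tips are at (322,300), centred between the front plate and rear block, with the pad spanning columns 276–366. Now lower and press.

```bash
python3 -m handwheel '[{"dx":0,"dy":0,"dz":1.5,"wx":0,"wy":0,"wz":0,"claw":0},{"dx":0,"dy":0,"dz":1.5,"wx":0,"wy":0,"wz":0,"claw":0},{"dx":0,"dy":0,"dz":0.6,"wx":0,"wy":0,"wz":0,"claw":0},{"dx":0,"dy":0,"dz":0.4,"wx":0,"wy":0,"wz":0,"claw":0},{"dx":0,"dy":0,"dz":0.4,"wx":0,"wy":0,"wz":0,"claw":0},{"dx":0,"dy":0,"dz":0.2,"wx":0,"wy":0,"wz":0,"claw":0},{"dx":0,"dy":0,"dz":0,"wx":0,"wy":0,"wz":0,"claw":0}]'
```

```text
clock: 4.35
position: [0.5524, 0.012, 0.0694]
tool_rot: [3.142, -0.0, 0.233]
force: [-1.9, 0.5, 4.4]
grip_width: 0.0002
finger_force: 2.3
```

```bash
python3 -m handwheel '[{"dx":0,"dy":-0.4,"dz":0.15,"wx":0,"wy":0,"wz":0,"claw":0},{"dx":0,"dy":-0.5,"dz":0,"wx":0,"wy":0,"wz":0,"claw":0},{"dx":0,"dy":-0.5,"dz":0,"wx":0,"wy":0,"wz":0,"claw":0},{"dx":0,"dy":-0.8,"dz":0,"wx":0,"wy":0,"wz":0,"claw":0},{"dx":0,"dy":-0.8,"dz":0,"wx":0,"wy":0,"wz":0,"claw":0},{"dx":0,"dy":0,"dz":0,"wx":0,"wy":0,"wz":0,"claw":0}]'
```

```text
clock: 5.1
position: [0.5451, 0.0428, 0.0678]
tool_rot: [-3.141, 0.0, 0.234]
force: [0.0, 2.8, 5.2]
grip_width: -0.0001
finger_force: 2.5
```

```bash
python3 -m handwheel '[{"dx":0,"dy":-0.8,"dz":0,"wx":0,"wy":0,"wz":0,"claw":0},{"dx":0,"dy":-1,"dz":0,"wx":0,"wy":0,"wz":0,"claw":0},{"dx":0,"dy":-1,"dz":0,"wx":0,"wy":0,"wz":0,"claw":0},{"dx":0,"dy":-1,"dz":0,"wx":0,"wy":0,"wz":0,"claw":0},{"dx":0,"dy":-1,"dz":0,"wx":0,"wy":0,"wz":0,"claw":0}]'
python3 - <<'E'
from h import *
f=optics.grab_frame("wrist");cv2.imwrite("pics/w4.png",f["frame"]);print(monitor.observe()["position"])
E
```

```text
clock: 5.72
position: [0.5342, 0.0887, 0.0678]
tool_rot: [-3.142, 0.0, 0.233]
force: [0.5, -2.9, 4.6]
grip_width: 0.0001
finger_force: 2.5
[0.53382831 0.09019094 0.06778618]
```

View pics/w4.png

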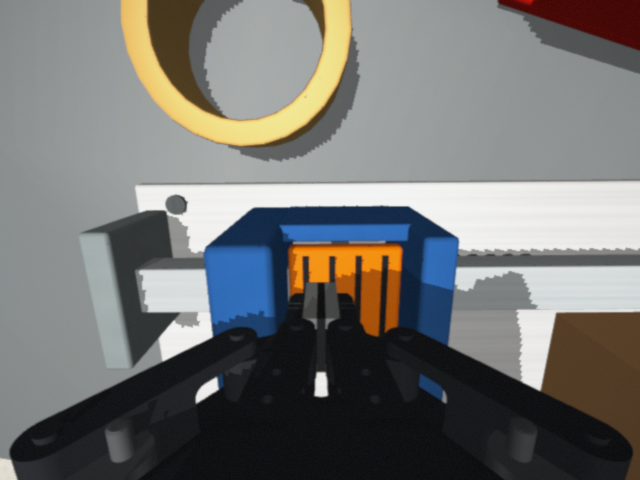

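The jaw is moving with the tips, which sit against the rear block at about x=300. Roughly 45 mm of bar still shows before the post (columns 143–208).

```bash
python3 -m handwheel '[{"dx":0,"dy":-0.8,"dz":0,"wx":0,"wy":0,"wz":0,"claw":0},{"dx":0,"dy":-0.9,"dz":0,"wx":0,"wy":0,"wz":0,"claw":0},{"dx":0,"dy":-0.8,"dz":0,"wx":0,"wy":0,"wz":0,"claw":0},{"dx":0,"dy":-0.5,"dz":0,"wx":0,"wy":0,"wz":0,"claw":0},{"dx":0,"dy":-0.3,"dz":0,"wx":0,"wy":0,"wz":0,"claw":0}]'
python3 -m handwheel '[{"dx":0,"dy":-0.3,"dz":0,"wx":0,"wy":0,"wz":0,"claw":0},{"dx":0,"dy":-0.3,"dz":0,"wx":0,"wy":0,"wz":0,"claw":0},{"dx":0,"dy":-0.3,"dz":0,"wx":0,"wy":0,"wz":0,"claw":0}]'
```

```text
clock: 6.4
position: [0.5264, 0.1206, 0.0677]
tool_rot: [-3.142, 0.0, 0.233]
force: [-0.1, -3.8, 5.2]
grip_width: 0.0001
finger_force: 2.8
clock: 6.78
position: [0.5244, 0.1291, 0.0677]
tool_rot: [3.142, 0.0, 0.233]
force: [-0.8, -3.8, 5.0]
grip_width: -0.0003
finger_force: 2.9
```

```bash
python3 -m handwheel '[{"dx":0,"dy":-0.3,"dz":0,"wx":0,"wy":0,"wz":0,"claw":0},{"dx":0,"dy":-0.3,"dz":0,"wx":0,"wy":0,"wz":0,"claw":0}]'
python3 -m handwheel '[{"dx":0,"dy":-0.2,"dz":0,"wx":0,"wy":0,"wz":0,"claw":0},{"dx":0,"dy":-0.2,"dz":0,"wx":0,"wy":0,"wz":0,"claw":0}]'
python3 - <<'E'
from h import *
f=optics.grab_frame("wrist");cv2.imwrite("pics/w5.png",f["frame"])
E
```

```text
clock: 7.02
position: [0.5229, 0.1349, 0.0677]
tool_rot: [3.142, 0.001, 0.233]
force: [-0.3, -3.5, 6.0]
grip_width: 0.0001
finger_force: 2.9
clock: 7.28
position: [0.522, 0.1388, 0.0677]
tool_rot: [3.142, 0.001, 0.233]
force: [-1.5, -3.8, 6.0]
grip_width: -0.0001
finger_force: 2.9
```

View pics/w5.png

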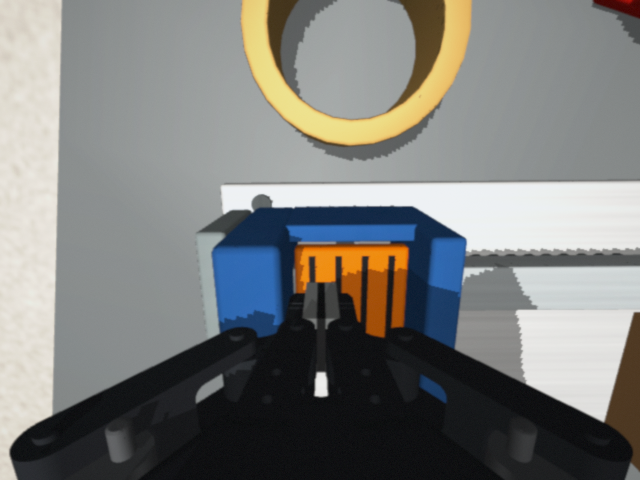

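The block (left edge about 215) nearly covers the post (198–250), so only a few mm remain.

```bash
python3 -m handwheel '[{"dx":0,"dy":-0.2,"dz":0,"wx":0,"wy":0,"wz":0,"claw":0},{"dx":0,"dy":-0.2,"dz":0,"wx":0,"wy":0,"wz":0,"claw":0}]'
python3 -m handwheel '[{"dx":0,"dy":-0.2,"dz":0,"wx":0,"wy":0,"wz":0,"claw":0},{"dx":0,"dy":-0.2,"dz":0,"wx":0,"wy":0,"wz":0,"claw":0}]'
```

```text
clock: 7.58
position: [0.5215, 0.1406, 0.0677]
tool_rot: [3.139, 0.001, 0.231]
force: [3.6, -20.2, 7.1]
grip_width: -0.0003
finger_force: 11.8
clock: 7.82
position: [0.5214, 0.1408, 0.0677]
tool_rot: [3.135, 0.002, 0.228]
force: [10.5, -41.0, 9.6]
grip_width: 0.0001
finger_force: 22.5
```

Hard stop reached: force is climbing with no motion. Unload the side push, then let the pad up and withdraw.

```bash
python3 -m handwheel '[{"dx":0,"dy":0.3,"dz":0,"wx":0,"wy":0,"wz":0,"claw":0},{"dx":0,"dy":0.2,"dz":0,"wx":0,"wy":0,"wz":0,"claw":0},{"dx":0,"dy":0,"dz":-0.5,"wx":0,"wy":0,"wz":0,"claw":0},{"dx":0,"dy":0,"dz":-0.8,"wx":0,"wy":0,"wz":0,"claw":0},{"dx":0,"dy":0.3,"dz":-2,"wx":0,"wy":0,"wz":0,"claw":0},{"dx":0,"dy":0,"dz":-4,"wx":0,"wy":0,"wz":0,"claw":0},{"dx":0,"dy":0,"dz":-5,"wx":0,"wy":0,"wz":0,"claw":0},{"dx":0,"dy":0,"dz":-5,"wx":0,"wy":0,"wz":0,"claw":0}]'
python3 -m handwheel '[{"dx":-3,"dy":3,"dz":0,"wx":0,"wy":0,"wz":0,"claw":0},{"dx":-4,"dy":4,"dz":0,"wx":0,"wy":0,"wz":0,"claw":0},{"dx":0,"dy":0,"dz":0,"wx":0,"wy":0,"wz":0,"claw":0},{"dx":0,"dy":0,"dz":0,"wx":0,"wy":0,"wz":0,"claw":0}]'
python3 - <<'E'
from h import *
f=optics.grab_frame("wrist");cv2.imwrite("pics/w6.png",f["frame"])
E
```

```text
clock: 8.82
position: [0.5218, 0.1392, 0.2421]
tool_rot: [-3.141, 0.001, 0.233]
force: [1.1, 0.5, 0.0]
grip_width: 0.0001
finger_force: 0.0
clock: 9.32
position: [0.4706, 0.055, 0.2409]
tool_rot: [-3.141, -0.0, 0.233]
force: [0.8, -0.1, -0.4]
grip_width: -0.0002
finger_force: 0.0
```

View pics/w6.png

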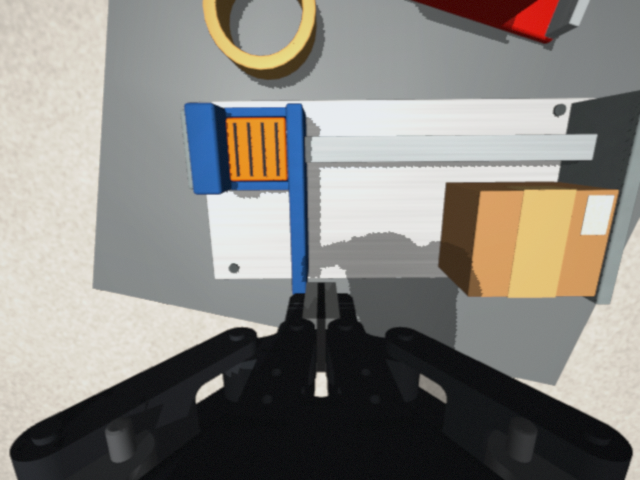

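The rear block sits against the grey post at columns 185–222. The pad is up, the carton is undisturbed next to the fence, and the hand is clear.

```bash
python3 -c "
from workcell import job_done
print(job_done())"
```

```text
the job is handed in; nothing more can be done
None
```

I opened the carton stop and handed the job in: the jaw was pushed against the end post until it hit a hard stop, the pad sprang back up, the hand is clear, and the carton, tape roll and dispenser were never touched.

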